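Gauge a plastic ferrule in the calliper without crushing it

TASK

Measure the black plastic ferrule in the bench calliper: open the jaws, stand the ferrule upright on the wooden plate between them, and slide the moving jaw up until both jaws just touch it. The ferrule is thin plastic, so pinch it lightly and close the jaws with only a light touch, and leave the other things on the bench where they are.

Things in the scene. Friction and masses are not known exactly. Their poses are not given: they have to be found in the camera images.
- ferrule: black thin-walled plastic ferrule, a little barrel 17 mm across (14 mm at its top rim) and 26 mm tall, standing upright on the bench; 10 to 16 g. It cracks when the fingers pinch it with more than about 15 N each, or when the jaw presses on it with more than about 15 N. Origin at the centre of its underside, z up its axis.
- gauge_stand: wooden plate 128 (x) x 222 (y) x 12 mm lying on the bench, fixed, turned about z; origin at the centre of its underside. Its top, 12 mm above the bench, is the floor on which the ferrule must stand. The calliper is strapped on it.
- calliper: steel vernier calliper lying flat on the stand, fixed to it, same axes as the stand; origin 16 mm above the bench. Its beam runs along y at x = +3 to +19 mm. The two jaws stick out from the beam to -x, ending at x = -37 mm; they are 4 mm thick, with their upper faces 22 mm above the bench (10 mm above the plate). The fixed jaw is at the +y end: its measuring face lies at y = +83 mm, looking to -y.
- calliper_slider (a joint): opening of the sliding jaw in m: 0 = shut, 0.032 = fully open; it grows as the jaw slides to -y of the calliper. It slides with about 1 N of friction and stays where it is left; starts almost shut, too narrow for the ferrule. The clear gap between the jaws is this value plus 3.5 mm, so the jaws touch the ferrule on both sides at about 0.0133.
- lug_top (a point): centre of the top face of the thumb lug on the sliding jaw: an upright dark steel block 14 mm (x of the calliper) x 18 mm (y) x 16 mm tall, its top 39 mm above the bench. Its four sides are free down to 23 mm above the bench. Pinch it and slide it along the calliper's y. It moves with the sliding jaw.
- moving_jaw (a point): middle of the measuring face of the sliding jaw, 20 mm above the bench (looks to +y of the calliper)
- fixed_jaw (a point): middle of the measuring face of the fixed jaw, 20 mm above the bench (looks to -y of the calliper)
- bolt_a: steel hexagon bolt standing on its head, 19 mm across, 40 mm tall; bystander
- bolt_b: a second bolt like it; bystander
- small_bottle: small white glue bottle, 27 mm across, 55 mm tall, standing; bystander
- screwdriver: screwdriver with a thick handle, 188 mm long, lying; bystander
- tip_carton: small carton 52 x 86 x 26 mm, lying; bystander

How it is judged:
By the outcome, as a careful person would: the job done as asked, in the order asked, and still so for the second after the job is handed in, with the robot touching nothing.
It also fails if it takes over 64 s, if anything falls off the work surface, if the arm or the gripper's body presses on something with over 40 N, if the wrist force passes 120 N, or if a joint passes its speed limit or range.

ROBOT

A 6-joint arm with a two-finger parallel gripper is mounted at the origin on a cart in front of the work surface, level with it; the furniture and walls round the work are solid. World frame = base frame: x ahead of the robot, y to its left, z up, the work surface at z = 0. Lengths are in m, angles in rad, forces in N, time in s.
With the tool pointing down it reaches from about 0.25 to 0.775 m from the base axis. Payload 4 kg.
Tool frame: the origin (TCP) lies at the very end of the fingers, on their centre line; the grasp point (between the pads) lies 19 mm behind it; z points along the fingers, y is the line along which they close (so a half turn about z gives the same grasp; the last joint's range is limited). The gripper opens to 94 mm and grips with 3 to 60 N. Pads are 16 mm wide; open, the fingers measure 119 mm over their backs; the gripper's body (75 mm by 177 mm) begins 78 mm behind the grasp point.
Start: joints at [1.156, 0.087, 1.371, -0, 1.684, -0.103], TCP at [0.169, 0.523, 0.206] pointing down, gripper open.
Joint ranges: [-3.1, 3.1], [-0.76, 2.03], [0.27, 2.55], [-1.08, 4.22], [0.17, 2.65], [-2.57, 2.57]. Speed limits (rad/s): [2.79, 2.79, 3.14, 3.14, 3.14, 3.14].

INTERFACE

Orientations are given as [roll, pitch, yaw] about the fixed x, y, z axes, in that order (R = Rz(yaw) Ry(pitch) Rx(roll)).
In Python, from bench import robot, vision gives the robot as it stands.
- The arm moves only by the shell command python3 -m crank 'ROWS'. ROWS is JSON, a list of rows, each a list of 3 entries, a list of its own where there are three numbers: the closure, from 0 (fully open) to 1 (shut), then the shift along the tool's x, y, z in m, then the turn, a rotation vector about the tool's x, y, z in degrees. A call has 1 to 8 rows; each row shifts and turns the commanded pose from where the row before left it, along the tool's axes as they then stand; what a row does not reach is not made up. A row lasts 1/10 s, in which the tool goes at most 50 mm and 8.59 degrees, less where a joint would pass 70% of its speed; a pose out of reach is approached as far as the arm can. A call with a gripper value outside its range is refused whole. The fingers move at their own pace and stop on an object; the grip force is fixed at half the most. Time passes only in rows, so rows that do not move let the fingers close. It gives the time, the measured TCP pose, the force, the opening and the grip force at its end, in the units of the state.
- robot.get_obs(): the state, without advancing time (a new reading comes with each control period).
- vision.snapshot(name): name is "scene" or "top" or "wrist"; returns a dict with "color" (384x512x3 uint8, red, green, blue), "z_map" (384x512 float32, m along the optical axis (not along the pixel's ray), 0 where there is no reading), "fx", "fy", "cx", "cy" (pixels), "R" (3x3) and "t" (3): a world point X has camera coordinates R X + t. Camera axes: x right, y down, z forward; pixel columns grow to the right and rows downward; lengths in m; the calibration is good to about 2 mm. A picture is of the moment at which its call begins.
- robot.close_job(): hands the job in; it is judged then, once.
The state is a dict: "time": time; "joint_positions": joint angles; "qvel": joint speeds; "joint_torque": joint torques, N m; "tool_pos": TCP position; "ee_rot": TCP orientation; "wrist_force": force on the tool from outside, world axes, zero at the start; "wrist_torque": the same for the moment, N m; "width": finger opening in m; "finger_force": force on a finger pad.
Only numpy, scipy, OpenCV 4.12 (cv2) and the standard library are available. Lean on these libraries where they do the work, as an engineer would, in place of code of your own. Each camera call takes 0.05 s, during which the arm holds its last target. There are 200 camera calls.

## Working session

There is one attempt and no reset: what is moved stays moved. The work goes in short steps, Python scripts to look and compute and a shell command to move; the robot and the scene stay as the last step left them, time stands still between calls to the robot, and variables do not carry over. Pictures are saved under pics/ and viewed, at most 10 in all, crops included, and the job is handed in when it is done.

```bash
mkdir -p pics; ls; cat > h.py <<'E'
from bench import robot, vision
import numpy as np, cv2
def snap(n,f=None):
    s=vision.snapshot(n)
    if f: cv2.imwrite('pics/'+f,s['color'][...,::-1])
    return s
def cloud(s):
    z=s['z_map']; v,u=np.indices(z.shape)
    C=np.stack([(u-s['cx'])/s['fx']*z,(v-s['cy'])/s['fy']*z,z],-1)
    W=(C-s['t'])@s['R']; W[z==0]=np.nan
    return W
E
python3 - <<'E'
from h import *
print(robot.get_obs())
for n in ['scene','top']:
    s=snap(n,n+'0.png'); np.savez(n+'0.npz',**s)
    print(n,s['fx'],s['cx'],s['cy'],s['R'],s['t'],-s['R'].T@s['t'])
a=cv2.imread('pics/top0.png'); cv2.imwrite('pics/top0b.png',cv2.resize(a,(800,600)))
E
```

```text
pics
{'time': 0.0, 'joint_positions': array([ 1.15591040e+00,  8.79523165e-02,  1.37220661e+00,  5.08573486e-06,
        1.68361786e+00, -1.03117757e-01]), 'qvel': array([-0.00039169, -0.0004716 , -0.00177514,  0.00115017, -0.00014746,
       -0.00056839]), 'joint_torque': array([ 2.82333767e-04, -3.40164292e+01, -3.02431726e+01,  7.16556609e-02,
        3.27411911e-02, -1.62228312e-04]), 'tool_pos': array([0.16850116, 0.52298497, 0.20432983]), 'ee_rot': array([-3.13942064e+00, -2.29852144e-04,  2.82982480e+00]), 'wrist_force': array([ 0.13501005, -0.12245076,  0.07011315]), 'wrist_torque': array([ 0.00157731,  0.00224638, -0.00629695]), 'finger_force': 0.0, 'width': 0.0940152568083706}
scene 423.9803454502011 247.5145701354831 189.52946961440082 [[ 0.67935968 -0.73367281  0.0139508 ]
 [-0.47005682 -0.44970054 -0.75948404]
 [ 0.56348647  0.50940517 -0.65037633]] [-0.17999887  0.41965765  0.47008302] [ 0.05466149 -0.18280273  0.62696528]
top 418.9652169740542 256.27255156195935 190.7363949703623 [[-0.02251444 -0.99964188  0.01446445]
 [-0.99118064  0.02042931 -0.13093347]
 [ 0.13059108 -0.01728477 -0.99128563]] [0.26053425 0.53963573 1.02197564] [0.40728138 0.26708118 1.07995766]
```

View pics/top0b.png

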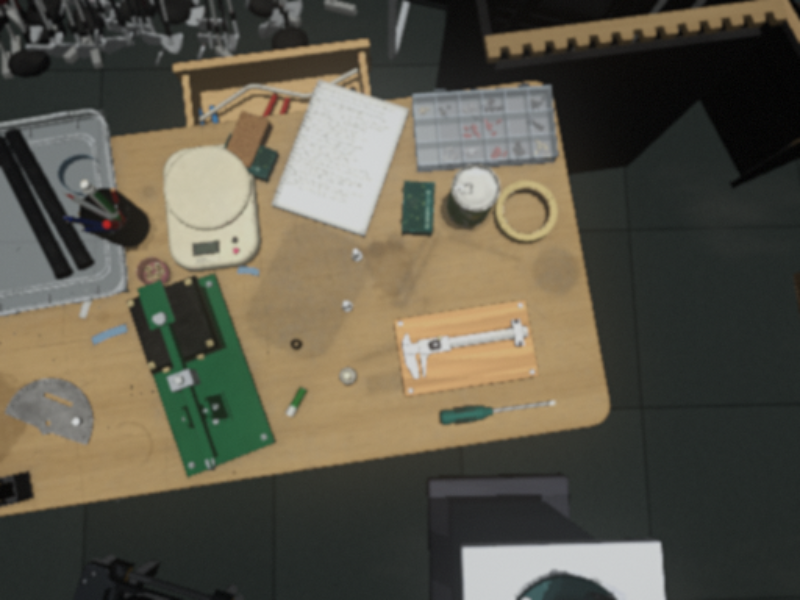

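View pics/scene0.png

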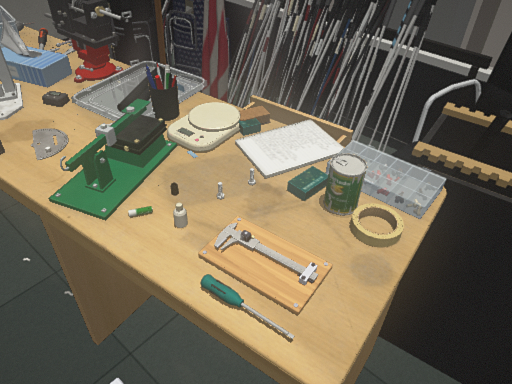

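```bash
cat > m.py <<'E'
from h import *
for n in ['top','scene']:
    s=dict(np.load(n+'0.npz')); W=cloud(s); Z=W[...,2]
    X=W[...,0];Y=W[...,1]
    table=np.nanmedian(Z[(abs(Z)<.01)]); print(n,'table',table)
    col=s['color'].astype(int); hsv=cv2.cvtColor(s['color'],cv2.COLOR_RGB2HSV)
    # objects above table in region
    m=(Z>table+.005)&(Z<.1)&(X>.15)&(X<.8)&(Y>-.25)&(Y<.35)
    k,l,st,c=cv2.connectedComponentsWithStats(m.astype(np.uint8))
    for i in range(1,k):
        if st[i,4]>12:
            q=l==i; print(i,st[i],W[q].mean(0).round(4),np.nanpercentile(Z[q],[10,50,95]).round(4), W[q][:,:2].min(0).round(3),W[q][:,:2].max(0).round(3))
            if st[i,4]>2500:
                p=q&(abs(Z-.012-table)<.004)
                r=cv2.minAreaRect(W[q][:,:2].astype(np.float32)*1000); print('rect',r)
E
python3 m.py
python3 - <<'E'
from h import *
a=cv2.imread('pics/top0.png'); b=cv2.resize(a[185:265,170:350],(800,356),interpolation=cv2.INTER_CUBIC)
s=cv2.imread('pics/scene0.png')[215:315,195:345]; s=cv2.resize(s,(360,240),interpolation=cv2.INTER_CUBIC)
o=np.zeros((600,800,3),np.uint8); o[:356]=b; o[358:598,:360]=s
cv2.imwrite('pics/crop1.png',o)
E
```

```text
top table 0.00034797324627519925
1 [ 266   92   92   18 1209] [0.7831 0.1054 0.0324] [0.0186 0.0353 0.039 ] [ 0.765 -0.019] [0.8   0.217]
2 [ 216   97   36   54 1334] [0.7391 0.3128 0.0099] [0.0075 0.0098 0.0131] [0.657 0.257] [0.8  0.35]
8 [257 115  22  35 685] [0.698  0.2163 0.0254] [0.0231 0.0258 0.029 ] [0.656 0.188] [0.745 0.244]
10 [316 115  41  41 679] [0.6897 0.037  0.022 ] [0.0139 0.0234 0.0269] [ 0.639 -0.015] [0.747 0.088]
12 [286 121  30  24 280] [0.6789 0.1435 0.0545] [0.0179 0.0542 0.0966] [0.669 0.1  ] [0.715 0.168]
23 [225 159   7   8  32] [0.6209 0.3192 0.0237] [0.0071 0.0252 0.0411] [0.615 0.312] [0.628 0.328]
38 [220 192   5   7  27] [0.5379 0.3361 0.0237] [0.0065 0.0283 0.0404] [0.532 0.332] [0.547 0.342]
39 [ 252  192   93   62 4321] [0.465  0.1446 0.0139] [0.0095 0.0124 0.0238] [0.389 0.027] [0.541 0.26 ]
rect ((466.72760009765625, 143.76663208007812), (129.6551513671875, 222.1187286376953), 7.468437194824219)
50 [217 235  12  11 101] [0.4238 0.3349 0.0406] [0.0321 0.0392 0.0559] [0.411 0.323] [0.436 0.349]
56 [281 256  75  16 425] [0.361  0.127  0.0198] [0.0135
[... 289 characters left out ...]
((722.234619140625, 111.11980438232422), (258.550048828125, 165.68788146972656), 87.40473175048828)
3 [248 168   8  16  73] [0.6196 0.3165 0.0208] [0.0064 0.0195 0.0413] [0.613 0.309] [0.63  0.326]
4 [217 182   7  16  73] [0.5357 0.3336 0.0217] [0.0068 0.0212 0.0406] [0.529 0.328] [0.546 0.34 ]
5 [173 202  15  25 270] [0.4186 0.3285 0.0317] [0.0109 0.0337 0.0547] [0.409 0.32 ] [0.434 0.345]
6 [ 198  216  135   98 6469] [0.4579 0.132  0.0143] [0.0107 0.0126 0.0237] [0.387 0.024] [0.54 0.26]
rect ((463.56951904296875, 142.30941772460938), (129.72100830078125, 223.3447723388672), 7.520261764526367)
7 [201 274  93  65 865] [0.3566 0.1188 0.0194] [0.0136 0.0196 0.0257] [0.341 0.002] [0.375 0.187]
```

View pics/crop1.png

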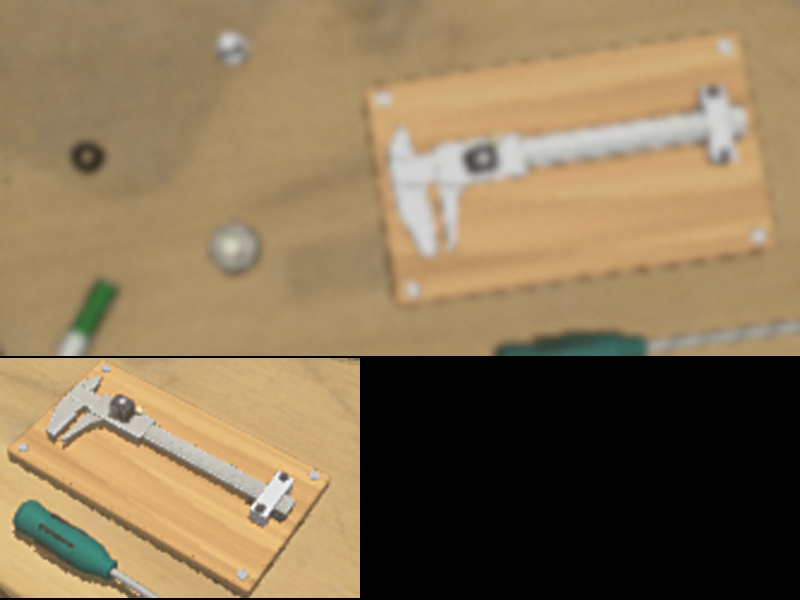

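```bash
cat > m2.py <<'E'
from h import *
def ray(s,u,v,z):
    d=s['R'].T@np.array([(u-s['cx'])/s['fx'],(v-s['cy'])/s['fy'],1]); o=-s['R'].T@s['t']
    return o+d*(z-o[2])/d[2]
O=np.array([.466,.1435]);a=np.radians(7.5)
def cal(p): d=np.array(p[:2])-O; return np.array([d[0]*np.cos(a)+d[1]*np.sin(a),-d[0]*np.sin(a)+d[1]*np.cos(a)])
if __name__=='__main__':
  for n in ['top','scene']:
    s=dict(np.load(n+'0.npz')); W=cloud(s); Z=W[...,2]; X=W[...,0];Y=W[...,1]
    for nm,m in [('ferr',(Z>.021)&(Z<.03)&(X>.4)&(X<.54)&(Y>.36)&(Y<.44)),('lug',(Z>.033)&(Z<.043)&(X>.38)&(X<.54)&(Y>.03)&(Y<.26))]:
        P=W[m]; v,u=np.nonzero(m)
        print(n,nm,len(P),P.mean(0).round(4),'mm',((P.min(0)+P.max(0))/2).round(4),np.ptp(P,axis=0).round(4),u.min(),u.max(),v.min(),v.max(),cal(P.mean(0)))
    b=s['color'].max(2)
  s=dict(np.load('top0.npz')); print('ferr ray',ray(s,189.1,219.9,.026),'lug ray',ray(s,277.8,220.1,.039))
E
python3 m2.py
```

```text
top ferr 17 [0.478  0.4198 0.025 ] mm [0.4771 0.4205 0.0251] [0.0126 0.0129 0.006 ] 186 191 217 222 [0.0479796  0.27241212]
top lug 38 [0.47   0.1967 0.0384] mm [0.47   0.1965 0.0385] [0.0149 0.0152 0.0056] 275 281 217 223 [0.01091739 0.05226245]
scene ferr 27 [0.476  0.4179 0.024 ] mm [0.4757 0.4177 0.024 ] [0.0136 0.0145 0.0059] 171 177 182 187 [0.04573764 0.27073006]
scene lug 62 [0.4665 0.1928 0.0381] mm [0.4675 0.1927 0.0372] [0.0144 0.017  0.0079] 241 250 230 238 [0.00693469 0.04880473]
ferr ray [0.47581946 0.41887002 0.026     ] lug ray [0.46972133 0.19709147 0.039     ]
```

```bash
python3 -m crank '[[0,[0,0,0],[0,0,8.08]],[0,[0,0,0],[0,0,8.08]],[0,[0,0,0],[0,0,8.08]],[0,[0,0,0],[0,0,8.08]],[0,[0,0,0],[0,0,8.08]],[0,[0,0,0],[0,0,8.08]],[0,[0,0,0],[0,0,8.08]],[0,[0,0,0],[0,0,8.08]]]'; python3 -m crank '[[0.5,[-0.036,0.0255,0.005],[0,0,0]],[0.5,[-0.036,0.0255,0.005],[0,0,0]],[0.5,[-0.036,0.0255,0.005],[0,0,0]],[0.5,[-0.036,0.0255,0.005],[0,0,0]],[0.5,[-0.036,0.0255,0.005],[0,0,0]],[0.5,[-0.036,0.0255,0.005],[0,0,0]],[0.5,[-0.036,0.0255,0.005],[0,0,0]],[0.5,[-0.036,0.0255,0.005],[0,0,0]]]'; python3 -m crank '[[0.5,[-0.036,0.0255,0.01],[0,0,0]],[0.5,[-0.036,0.0255,0.01],[0,0,0]],[0.5,[0,0,0],[0,0,0]],[0.5,[0,0,0],[0,0,0]]]'
```

```text
time: 0.9
tool_pos: [0.1686, 0.5232, 0.2048]
ee_rot: [-3.141, 0.001, 1.696]
wrist_force: [0.1, -0.4, 0.4]
width: 0.0939
finger_force: 0.0
time: 1.7
tool_pos: [0.4092, 0.263, 0.1649]
ee_rot: [-3.141, -0.0, 1.702]
wrist_force: [-0.6, -0.4, -1.0]
width: 0.0469
finger_force: 0.0
time: 2.1
tool_pos: [0.4683, 0.1991, 0.1445]
ee_rot: [-3.139, -0.0, 1.699]
wrist_force: [0.3, 0.1, 0.0]
width: 0.0469
finger_force: 0.0
```

```bash
cat > w.py <<'E'
import sys
from h import *
from m2 import cal
s=snap('wrist',sys.argv[1]+'.png'); np.savez(sys.argv[1]+'.npz',**s); W=cloud(s)
print('cam',(-s['R'].T@s['t']).round(4),'z range',np.nanmin(W[...,2]),np.nanmax(W[...,2]))
o=robot.get_obs(); print(o['tool_pos'],o['ee_rot'])
E
python3 w.py w1; python3 - <<'E'
from h import *
from m2 import cal
s=dict(np.load('w1.npz'));W=cloud(s);Z=W[...,2]
m=(Z>.033)&(Z<.044)&(abs(W[...,0]-.468)<.03)&(abs(W[...,1]-.197)<.03)
P=W[m];r=cv2.minAreaRect((P[:,:2]*1000).astype(np.float32));print(len(P),r,np.median(P[:,2]),cal(np.array(r[0])/1000))
E
```

```text
cam [0.4589 0.2754 0.3235] z range -0.7271963386941184 0.28081098776603447
[0.46802348 0.20002573 0.14510908] [-3.14029915e+00 -5.78720508e-04  1.70117601e+00]
205 ((469.89202880859375, 195.34219360351562), (14.680270195007324, 17.292024612426758), 7.692290782928467) 0.03816058708739597 [0.0106255  0.05089066]
```

View pics/w1.png

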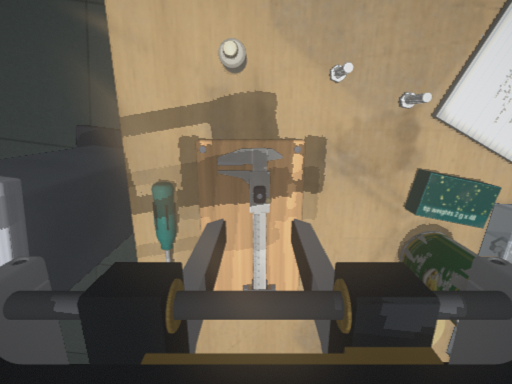

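```bash
python3 -m crank '[[0.6,[-0.0045,0.0012,0.03],[0,0,0]],[0.6,[0,0,0.03],[0,0,0]],[0.6,[0,0,0.03],[0,0,0]],[0.6,[0,0,0.018],[0,0,0]],[0.6,[0,0,0.009],[0,0,0]],[0.6,[0,0,0],[0,0,0]],[0.6,[0,0,0],[0,0,0]]]';python3 -m crank '[[0.83,[0,0,0],[0,0,0]],[0.83,[0,0,0],[0,0,0]],[0.83,[0,0,0],[0,0,0]],[0.83,[0,0,0],[0,0,0]]]'; python3 -m crank '[[0.86,[0,0,0],[0,0,0]],[0.86,[0,0,0],[0,0,0]]]'
```

```text
time: 2.85
tool_pos: [0.4708, 0.1965, 0.0298]
ee_rot: [3.139, -0.0, 1.703]
wrist_force: [0.7, 1.1, 0.0]
width: 0.0376
finger_force: 0.0
time: 3.25
tool_pos: [0.4706, 0.1956, 0.029]
ee_rot: [3.141, -0.0, 1.701]
wrist_force: [1.1, 0.4, -0.0]
width: 0.0161
finger_force: 0.0
time: 3.45
tool_pos: [0.4697, 0.1954, 0.0286]
ee_rot: [-3.14, -0.0, 1.702]
wrist_force: [-2.8, -0.6, 3.6]
width: 0.0139
finger_force: 24.2
```

```bash
python3 -m crank '[[0.86,[-0.004,0,0],[0,0,0]],[0.86,[-0.005,0,0],[0,0,0]],[0.86,[-0.005,0,0],[0,0,0]],[0.86,[-0.005,0,0],[0,0,0]],[0.86,[-0.003,0,0],[0,0,0]],[0.86,[0,0,0],[0,0,0]],[0.86,[0,0,0],[0,0,0]]]'
```

```text
time: 4.15
tool_pos: [0.4726, 0.1726, 0.0286]
ee_rot: [-3.14, 0.001, 1.701]
wrist_force: [-4.9, -1.1, 5.7]
width: 0.0137
finger_force: 24.2
```

```bash
python3 -m crank '[[0.86,[-0.002,0,0],[0,0,0]],[0.86,[-0.002,0,0],[0,0,0]],[0.86,[0,0,0],[0,0,0]]]'; python3 -m crank '[[0.8,[0,0,0],[0,0,0]],[0.7,[0,0,0],[0,0,0]],[0.7,[0,0,-0.02],[0,0,0]],[0.7,[0,0,-0.03],[0,0,0]],[0.7,[0,0,-0.04],[0,0,0]],[0.7,[0,0,-0.03],[0,0,0]],[0.7,[0,0,0],[0,0,0]],[0.7,[0,0,0],[0,0,0]]]'; python3 w.py w2;  python3 - <<'E'
from h import *
from m2 import cal
s=dict(np.load('w2.npz'));W=cloud(s);Z=W[...,2]
m=(Z>.033)&(Z<.044)&(abs(W[...,0]-.468)<.03)&(abs(W[...,1]-.17)<.05)
P=W[m];r=cv2.minAreaRect((P[:,:2]*1000).astype(np.float32));print(len(P),r,np.median(P[:,2]),cal(np.array(r[0])/1000))
# rectified top view at z=.022 : rows calliper y, 0.2mm/px
O=np.array([.466,.1435]);a=np.radians(7.5)
g=0.0002; xs=np.arange(-.06,.04,g); ys=np.arange(.115,.0,-g)
X,Y=np.meshgrid(xs,ys); wx=O[0]+X*np.cos(a)-Y*np.sin(a); wy=O[1]+X*np.sin(a)+Y*np.cos(a)
C=np.stack([wx,wy,np.full_like(wx,.022)],-1)@s['R'].T+s['t']
u=(C[...,0]/C[...,2]*s['fx']+s['cx']).astype(np.float32);v=(C[...,1]/C[...,2]*s['fy']+s['cy']).astype(np.float32)
im=cv2.remap(s['color'],u,v,cv2.INTER_CUBIC)
for k in range(0,len(ys),50): cv2.putText(im,'%.0f'%(ys[k]*1000),(0,k+4),0,.35,(255,0,0)); im[k,25:35]=255
for k in range(0,len(xs),50): cv2.putText(im,'%.0f'%(xs[k]*1000),(k-8,570),0,.35,(255,0,0)); im[550:558,k]=255
cv2.imwrite('pics/rect2.png',im[...,::-1])
E
```

```text
time: 4.45
tool_pos: [0.4731, 0.169, 0.0286]
ee_rot: [-3.14, 0.0, 1.701]
wrist_force: [-5.2, -0.3, 5.7]
width: 0.0138
finger_force: 24.2
time: 5.25
tool_pos: [0.4745, 0.1696, 0.1487]
ee_rot: [3.139, 0.0, 1.701]
wrist_force: [-0.1, -0.2, -0.1]
width: 0.0283
finger_force: 0.0
cam [0.4641 0.2458 0.3276] z range -0.7272421359646319 0.2845664450248591
[0.47348801 0.16945739 0.14726944] [-3.14066730e+00  3.12638652e-04  1.70145144e+00]
188 ((473.3364562988281, 169.0465087890625), (13.659364700317383, 16.607418060302734), 7.7639689445495605) 0.03836872231986386 [0.01060818 0.02437036]
```

View pics/rect2.png

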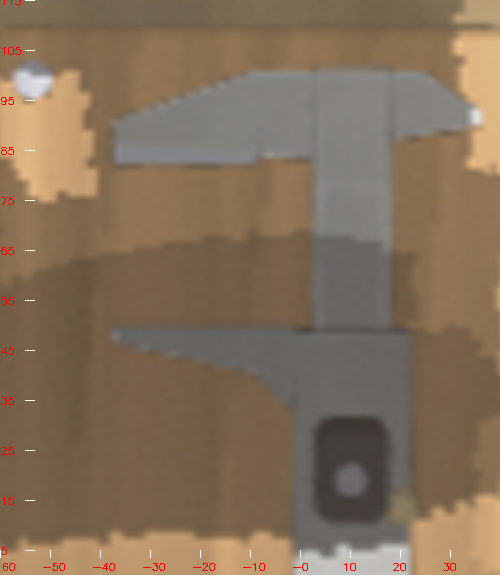

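```bash
python3 -m crank '[[0.6,[0.041,0.006,0],[0,0,0]],[0.6,[0.041,0.006,0],[0,0,0]],[0.6,[0.041,0.006,0],[0,0,0]],[0.6,[0.041,0.006,0],[0,0,0]],[0.6,[0.041,0.006,0],[0,0,0]],[0.6,[0.041,0.006,0],[0,0,0]],[0.6,[0,0,0],[0,0,0]],[0.6,[0,0,0],[0,0,0]]]';  python3 w.py w3;  cat > f.py <<'E'
from h import *
import sys
s=dict(np.load(sys.argv[1]+'.npz'));W=cloud(s);Z=W[...,2]
m=(Z>.006)&(Z<.03)&(abs(W[...,0]-.477)<.02)&(abs(W[...,1]-.419)<.02)
t=m&(Z>.0225)
for q in (m,t):
  P=W[q];print(len(P),((P.min(0)+P.max(0))/2).round(4),np.ptp(P,axis=0).round(4),P.mean(0).round(4)); 
r=cv2.minEnclosingCircle((W[t][:,:2]*1000).astype(np.float32));print(r)
E
python3 f.py w3
```

```text
time: 6.1
tool_pos: [0.4762, 0.4181, 0.1453]
ee_rot: [-3.137, 0.003, 1.703]
wrist_force: [0.7, 0.5, 0.1]
width: 0.0379
finger_force: 0.0
cam [0.4667 0.495  0.324 ] z range -0.7267936047225373 0.28154481867053327
[0.4766174  0.41738679 0.1461136 ] [-3.13842303e+00  2.49703915e-03  1.70183300e+00]
156 [0.4779 0.4199 0.0171] [0.016  0.015  0.0202] [0.4778 0.4207 0.0192]
67 [0.4778 0.4195 0.0249] [0.0143 0.0144 0.0046] [0.4779 0.4198 0.0247]
((478.0137939453125, 419.4433898925781), 7.529294013977051)
```

View pics/w3.png

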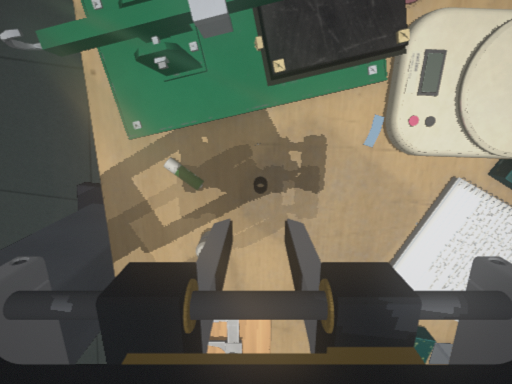

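```bash
python3 -m crank '[[0.65,[0.0019,0.0016,0.03],[0,0,0]],[0.65,[0,0,0.04],[0,0,0]],[0.65,[0,0,0.03],[0,0,0]],[0.65,[0,0,0.02],[0,0,0]],[0.65,[0,0,0.01],[0,0,0]],[0.65,[0,0,0.007],[0,0,0]],[0.65,[0,0,0],[0,0,0]],[0.65,[0,0,0],[0,0,0]]]'; python3 -m crank '[[0.77,[0,0,0],[0,0,0]],[0.77,[0,0,0],[0,0,0]],[0.79,[0,0,0],[0,0,0]],[0.8,[0,0,0],[0,0,0]],[0.8,[0,0,0],[0,0,0]]]'
```

```text
time: 6.95
tool_pos: [0.4795, 0.4207, 0.013]
ee_rot: [3.139, -0.001, 1.701]
wrist_force: [-0.3, 0.3, -0.0]
width: 0.0327
finger_force: 0.0
time: 7.45
tool_pos: [0.4786, 0.4206, 0.0116]
ee_rot: [3.141, -0.0, 1.702]
wrist_force: [0.5, -1.1, -0.8]
width: 0.0187
finger_force: 0.0
```

```bash
python3 -m crank '[[0.81,[-0.0007,-0.0006,0.002],[0,0,0]],[0.81,[0,0,0],[0,0,0]],[0.81,[0,0,0],[0,0,0]]]'; for i in 1; do python3 -m crank '[[0.817,[0,0,0],[0,0,0]],[0.817,[0,0,0],[0,0,0]]]'; done; python3 -m crank '[[0.82,[0,0,0],[0,0,0]],[0.82,[0,0,0],[0,0,0]]]'
```

```text
time: 7.75
tool_pos: [0.478, 0.4196, 0.0093]
ee_rot: [-3.141, 0.0, 1.702]
wrist_force: [0.3, 0.5, 0.6]
width: 0.0177
finger_force: 0.0
time: 7.95
tool_pos: [0.4782, 0.4197, 0.0095]
ee_rot: [3.141, -0.0, 1.702]
wrist_force: [0.5, 0.6, 0.6]
width: 0.0173
finger_force: 0.0
time: 8.15
tool_pos: [0.4781, 0.4197, 0.0095]
ee_rot: [3.142, -0.0, 1.702]
wrist_force: [0.1, -0.1, 0.7]
width: 0.0167
finger_force: 0.0
```

```bash
python3 -m crank '[[0.823,[0,0,0],[0,0,0]],[0.823,[0,0,0],[0,0,0]]]'; python3 -m crank '[[0.825,[0,0,0],[0,0,0]],[0.825,[0,0,0],[0,0,0]]]'
```

```text
time: 8.35
tool_pos: [0.4781, 0.4197, 0.0095]
ee_rot: [3.142, -0.0, 1.702]
wrist_force: [-0.3, 0.4, -0.4]
width: 0.0168
finger_force: 0.1
time: 8.55
tool_pos: [0.4781, 0.4197, 0.0095]
ee_rot: [3.142, -0.0, 1.702]
wrist_force: [-0.4, -0.1, -0.4]
width: 0.0162
finger_force: 0.1
```

```bash
python3 -m crank '[[0.828,[0,0,0],[0,0,0]],[0.828,[0,0,0],[0,0,0]]]'; python3 -m crank '[[0.831,[0,0,0],[0,0,0]],[0.831,[0,0,0],[0,0,0]]]'
```

```text
time: 8.75
tool_pos: [0.4781, 0.4197, 0.0095]
ee_rot: [3.142, -0.0, 1.702]
wrist_force: [0.4, -0.3, 0.8]
width: 0.0163
finger_force: 0.1
time: 8.95
tool_pos: [0.4781, 0.4197, 0.0095]
ee_rot: [-3.142, -0.0, 1.702]
wrist_force: [0.4, -0.2, 0.2]
width: 0.0151
finger_force: 0.9
```

```bash
python3 -m crank '[[0.833,[0,0,0],[0,0,0]],[0.833,[0,0,0],[0,0,0]],[0.833,[0,0,0],[0,0,0]]]'; python3 -m crank '[[0.835,[0,0,0],[0,0,0]],[0.835,[0,0,0],[0,0,0]]]'
```

```text
time: 9.25
tool_pos: [0.4781, 0.4197, 0.0095]
ee_rot: [3.142, -0.0, 1.702]
wrist_force: [-0.8, 0.2, 0.4]
width: 0.0159
finger_force: 2.4
time: 9.45
tool_pos: [0.4781, 0.4197, 0.0095]
ee_rot: [3.142, -0.0, 1.702]
wrist_force: [-0.1, -0.4, 0.3]
width: 0.0157
finger_force: 4.4
```

```bash
python3 -m crank '[[0.835,[0,0,-0.005],[0,0,0]],[0.835,[0,0,-0.01],[0,0,0]],[0.835,[0,0,-0.02],[0,0,0]],[0.835,[0,0,-0.025],[0,0,0]],[0.835,[0,0,-0.02],[0,0,0]],[0.835,[0,0,-0.01],[0,0,0]],[0.835,[0,0,0],[0,0,0]],[0.835,[0,0,0],[0,0,0]]]'; python3 w.py w4; python3 - <<'E'
from h import *
s=dict(np.load('w4.npz'));W=cloud(s);Z=W[...,2]
m=(Z>.07)&(Z<.11)&(abs(W[...,0]-.478)<.007)&(abs(W[...,1]-.42)<.012)
P=W[m];print(len(P),P.mean(0),P.min(0),P.max(0))
cv2.imwrite('pics/w4c.png',cv2.resize(s['color'][130:260,180:350,::-1],(680,520)))
E
```

```text
time: 10.25
tool_pos: [0.4779, 0.4195, 0.099]
ee_rot: [-3.141, 0.0, 1.702]
wrist_force: [-0.2, 0.1, -0.8]
width: 0.0154
finger_force: 4.4
cam [0.468  0.4958 0.2779] z range -0.7263021667145422 0.23520416024304658
[0.47753513 0.41918609 0.09820925] [-3.13972211e+00  9.89487546e-04  1.70152693e+00]
337 [0.47802792 0.42193697 0.10118026] [0.47102237 0.41332402 0.08893901] [0.48499053 0.42814109 0.1098156 ]
```

View pics/w4c.png

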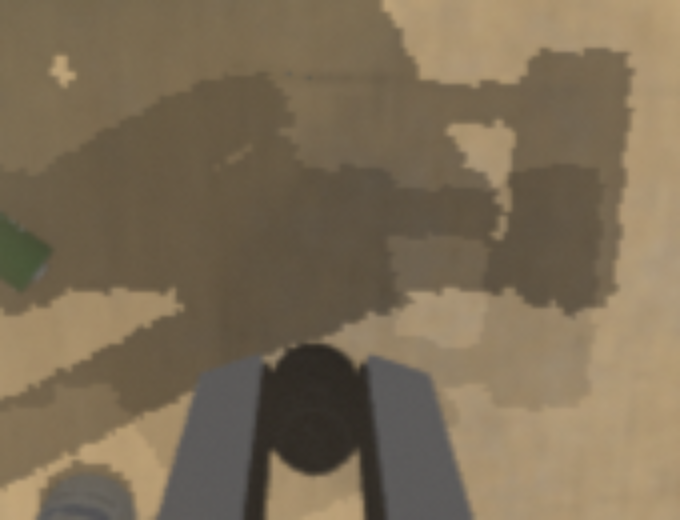

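```bash
python3 -m crank '[[0.835,[-0.025,-0.009,0],[0,0,0]],[0.835,[-0.04,-0.014,0],[0,0,0]],[0.835,[-0.04,-0.014,0],[0,0,0]],[0.835,[-0.04,-0.014,0],[0,0,0]],[0.835,[-0.035,-0.0123,0],[0,0,0]],[0.835,[-0.02,-0.007,0],[0,0,0]],[0.835,[0,0,0],[0,0,0]],[0.835,[0,0,0],[0,0,0]]]'; python3 -m crank '[[0.835,[0,0,0.015],[0,0,0]],[0.835,[0,0,0.02],[0,0,0]],[0.835,[0,0,0.015],[0,0,0]],[0.835,[0,0,0.01],[0,0,0]],[0.835,[0,0,0.005],[0,0,0]],[0.835,[0,0,0],[0,0,0]],[0.835,[0,0,0],[0,0,0]]]'
```

```text
time: 11.1
tool_pos: [0.4341, 0.2122, 0.0986]
ee_rot: [-3.14, -0.0, 1.701]
wrist_force: [-0.4, -0.3, 0.3]
width: 0.0156
finger_force: 4.4
time: 11.8
tool_pos: [0.435, 0.2127, 0.035]
ee_rot: [3.141, -0.0, 1.702]
wrist_force: [-1.3, -0.2, -1.0]
width: 0.0153
finger_force: 4.4
```

```bash
python3 -m crank '[[0.835,[-0.001,0,0.005],[0,0,0]],[0.835,[0,0,0.004],[0,0,0]],[0.835,[0,0,0.002],[0,0,0]],[0.835,[0,0,0],[0,0,0]],[0.835,[0,0,0],[0,0,0]]]'; python3 -m crank '[[0.835,[0,0,0.001],[0,0,0]],[0.835,[0,0,0],[0,0,0]],[0.835,[0,0,0],[0,0,0]]]'
```

```text
time: 12.3
tool_pos: [0.4347, 0.2112, 0.0235]
ee_rot: [3.141, -0.0, 1.701]
wrist_force: [0.0, 0.6, 0.4]
width: 0.0157
finger_force: 4.4
time: 12.6
tool_pos: [0.4347, 0.2113, 0.0226]
ee_rot: [3.141, -0.0, 1.702]
wrist_force: [-0.1, 0.3, 0.1]
width: 0.0158
finger_force: 4.4
```

```bash
python3 -m crank '[[0.835,[0,0,0.0005],[0,0,0]],[0.835,[0,0,0],[0,0,0]],[0.835,[0,0,0],[0,0,0]]]'; python3 -m crank '[[0.835,[0,0,0.0005],[0,0,0]],[0.835,[0,0,0],[0,0,0]],[0.835,[0,0,0],[0,0,0]]]'
```

```text
time: 12.9
tool_pos: [0.4346, 0.2112, 0.022]
ee_rot: [3.142, -0.0, 1.702]
wrist_force: [0.1, 0.2, 0.3]
width: 0.0157
finger_force: 4.4
time: 13.2
tool_pos: [0.4346, 0.2112, 0.0215]
ee_rot: [-3.142, -0.0, 1.702]
wrist_force: [-0.2, 0.6, -0.3]
width: 0.0158
finger_force: 4.4
```

```bash
python3 -m crank '[[0.835,[0,0,0.0004],[0,0,0]],[0.835,[0,0,0],[0,0,0]],[0.835,[0,0,0],[0,0,0]]]'; python3 -m crank '[[0.835,[0,0,0.0004],[0,0,0]],[0.835,[0,0,0],[0,0,0]],[0.835,[0,0,0],[0,0,0]]]'
```

```text
time: 13.5
tool_pos: [0.4347, 0.2113, 0.0214]
ee_rot: [3.141, -0.0, 1.702]
wrist_force: [-1.3, 0.7, 3.3]
width: 0.0156
finger_force: 4.5
time: 13.8
tool_pos: [0.4347, 0.2113, 0.0213]
ee_rot: [3.141, -0.0, 1.702]
wrist_force: [-1.7, -1.0, 5.1]
width: 0.0156
finger_force: 4.6
```

Floor contact (z force 3–5 N). Back off a hair, release slowly and rise.

```bash
python3 -m crank '[[0.835,[0,0,-0.0005],[0,0,0]],[0.83,[0,0,0],[0,0,0]],[0.825,[0,0,0],[0,0,0]],[0.815,[0,0,0],[0,0,0]],[0.8,[0,0,0],[0,0,0]],[0.78,[0,0,0],[0,0,0]],[0.76,[0,0,0],[0,0,0]]]'; python3 -m crank '[[0.76,[0,0,-0.005],[0,0,0]],[0.76,[0,0,-0.015],[0,0,0]],[0.76,[0,0,-0.03],[0,0,0]],[0.7,[0,0,-0.04],[0,0,0]],[0.7,[0,0,-0.03],[0,0,0]],[0.7,[0,0,0],[0,0,0]],[0.7,[0,0,0],[0,0,0]]]'; cat > r.py <<'E'
from h import *
import sys
n=sys.argv[1]; h=float(sys.argv[2]); s=snap('wrist'); 
O=np.array([.466,.1435]);a=np.radians(7.5)
g=0.0002; xs=np.arange(-.06,.04,g); ys=np.arange(.115,.0,-g)
X,Y=np.meshgrid(xs,ys); wx=O[0]+X*np.cos(a)-Y*np.sin(a); wy=O[1]+X*np.sin(a)+Y*np.cos(a)
C=np.stack([wx,wy,np.full_like(wx,h)],-1)@s['R'].T+s['t']
u=(C[...,0]/C[...,2]*s['fx']+s['cx']).astype(np.float32);v=(C[...,1]/C[...,2]*s['fy']+s['cy']).astype(np.float32)
im=cv2.remap(s['color'],u,v,cv2.INTER_CUBIC)
for k in range(0,len(ys),50): cv2.putText(im,'%.0f'%(ys[k]*1000),(0,k+4),0,.35,(255,0,0)); im[k,25:35]=255
for k in range(0,len(xs),50): cv2.putText(im,'%.0f'%(xs[k]*1000),(k-8,570),0,.35,(255,0,0)); im[550:558,k]=255
cv2.imwrite('pics/'+n,im[...,::-1])
from m2 import cal
W=cloud(s);Z=W[...,2]; c=np.array([cal(p) for p in W.reshape(-1,3)]).reshape(*Z.shape,2)
for nm,q in [('ferr top',(Z>.034)&(Z<.042)&(abs(c[...,0]+.022)<.015)&(abs(c[...,1]-.07)<.018)),('lug',(Z>.034)&(Z<.044)&(abs(c[...,0]-.011)<.012)&(abs(c[...,1]-.03)<.03))]:
    P=c[q]
    if len(P): print(nm,len(P),P.min(0).round(4),P.max(0).round(4),((P.min(0)+P.max(0))/2).round(4),np.median(Z[q]))
print(robot.get_obs()['tool_pos'])
E
python3 r.py rect5.png 0.022
```

```text
time: 14.5
tool_pos: [0.4346, 0.2112, 0.0211]
ee_rot: [-3.142, -0.0, 1.702]
wrist_force: [-0.5, -0.1, -0.6]
width: 0.0224
finger_force: 0.0
time: 15.2
tool_pos: [0.435, 0.2114, 0.1419]
ee_rot: [3.14, -0.0, 1.702]
wrist_force: [-0.4, 0.3, -0.1]
width: 0.0281
finger_force: 0.0
ferr top 78 [-0.0297  0.0645] [-0.0153  0.0779] [-0.0225  0.0712] 0.036804178029279405
[0.43413859 0.21102765 0.14039188]
```

View pics/rect5.png

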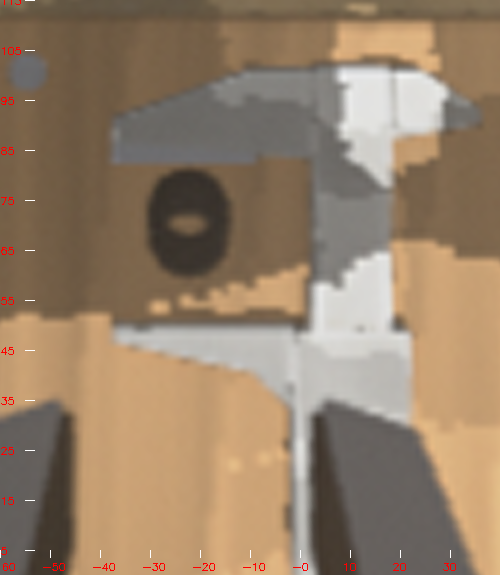

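```bash
python3 -m crank '[[0.65,[-0.0234,0.0165,0],[0,0,0]],[0.65,[-0.0233,0.0165,0],[0,0,0]],[0.65,[0,0,0.02],[0,0,0]],[0.65,[0,0,0.035],[0,0,0]],[0.65,[0,0,0.03],[0,0,0]],[0.65,[0,0,0.015],[0,0,0]],[0.65,[0,0,0.009],[0,0,0]],[0.65,[0,0,0],[0,0,0]]]';python3 -m crank '[[0.8,[0,0,0],[0,0,0]],[0.83,[0,0,0.001],[0,0,0]],[0.83,[0,0,0],[0,0,0]],[0.83,[0,0,0],[0,0,0]]]'
```

```text
time: 16.05
tool_pos: [0.4713, 0.1687, 0.0294]
ee_rot: [-3.136, 0.001, 1.702]
wrist_force: [0.3, -0.1, -0.6]
width: 0.0324
finger_force: 0.0
time: 16.45
tool_pos: [0.474, 0.1694, 0.032]
ee_rot: [3.14, -0.0, 1.702]
wrist_force: [-0.2, 0.2, -0.5]
width: 0.0158
finger_force: 0.0
```

```bash
python3 -m crank '[[0.83,[0,-0.0008,0.002],[0,0,0]],[0.83,[0,0,0.001],[0,0,0]],[0.83,[0,0,0],[0,0,0]],[0.85,[0,0,0],[0,0,0]],[0.85,[0,0,0],[0,0,0]]]';python3 -m crank '[[0.853,[0,0,0],[0,0,0]],[0.853,[0,0,0],[0,0,0]]]'
```

```text
time: 16.95
tool_pos: [0.4729, 0.1691, 0.0282]
ee_rot: [3.141, -0.0, 1.702]
wrist_force: [0.1, 0.4, -0.5]
width: 0.0142
finger_force: 0.4
time: 17.15
tool_pos: [0.473, 0.1692, 0.0282]
ee_rot: [3.141, -0.0, 1.702]
wrist_force: [0.6, -0.1, -2.0]
width: 0.0138
finger_force: 5.4
```

```bash
python3 -m crank '[[0.853,[0.002,0,0],[0,0,0]],[0.853,[0.003,0,0],[0,0,0]],[0.853,[0.003,0,0],[0,0,0]],[0.853,[0.002,0,0],[0,0,0]],[0.853,[0.001,0,0],[0,0,0]],[0.853,[0,0,0],[0,0,0]],[0.853,[0,0,0],[0,0,0]]]'
```

```text
time: 17.85
tool_pos: [0.4715, 0.1804, 0.0282]
ee_rot: [3.141, -0.001, 1.702]
wrist_force: [3.2, 0.7, -2.2]
width: 0.0138
finger_force: 5.4
```

```bash
python3 r.py rect6.png 0.022
```

```text
ferr top 230 [-0.0293  0.0633] [-0.0144  0.0789] [-0.0218  0.0711] 0.03676803063338897
lug 585 [-0.0009  0.027 ] [0.0229 0.0455] [0.011  0.0362] 0.03830518938930623
[0.4715096  0.18044365 0.02824637]
```

View pics/rect6.png

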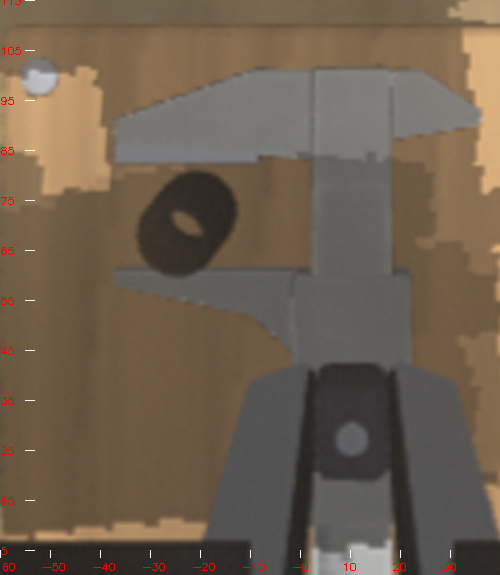

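```bash
python3 -m crank '[[0.853,[0.001,0,0],[0,0,0]],[0.853,[0.001,0,0],[0,0,0]],[0.853,[0.001,0,0],[0,0,0]],[0.853,[0.0005,0,0],[0,0,0]],[0.853,[0,0,0],[0,0,0]]]'; python3 -m crank '[[0.853,[0.0004,0,0],[0,0,0]],[0.853,[0,0,0],[0,0,0]]]';python3 -m crank '[[0.853,[0.0003,0,0],[0,0,0]],[0.853,[0,0,0],[0,0,0]]]'
```

```text
time: 18.4
tool_pos: [0.4711, 0.1836, 0.0283]
ee_rot: [3.141, -0.0, 1.702]
wrist_force: [5.8, -0.7, -3.0]
width: 0.0139
finger_force: 5.5
time: 18.6
tool_pos: [0.471, 0.1839, 0.0283]
ee_rot: [3.141, -0.0, 1.702]
wrist_force: [4.3, 0.5, -2.7]
width: 0.0142
finger_force: 5.5
time: 18.8
tool_pos: [0.471, 0.1842, 0.0282]
ee_rot: [3.141, -0.0, 1.702]
wrist_force: [4.5, -0.8, -2.5]
width: 0.0141
finger_force: 5.5
```

```bash
python3 -m crank '[[0.853,[0.0003,0,0],[0,0,0]],[0.853,[0,0,0],[0,0,0]]]'; python3 -m crank '[[0.853,[0.0003,0,0],[0,0,0]],[0.853,[0,0,0],[0,0,0]]]';python3 -m crank '[[0.853,[0.0003,0,0],[0,0,0]],[0.853,[0,0,0],[0,0,0]]]'
```

```text
time: 19.0
tool_pos: [0.471, 0.1845, 0.0283]
ee_rot: [3.141, -0.0, 1.702]
wrist_force: [5.3, -0.0, -3.3]
width: 0.0138
finger_force: 5.5
time: 19.2
tool_pos: [0.4709, 0.1848, 0.0283]
ee_rot: [3.141, -0.0, 1.702]
wrist_force: [5.0, -0.5, -3.5]
width: 0.0142
finger_force: 5.5
time: 19.4
tool_pos: [0.4709, 0.1851, 0.0283]
ee_rot: [3.141, -0.0, 1.702]
wrist_force: [5.3, 0.2, -3.5]
width: 0.0139
finger_force: 5.5
```

```bash
python3 -m crank '[[0.853,[0.0003,0,0],[0,0,0]],[0.853,[0,0,0],[0,0,0]]]'; python3 -m crank '[[0.853,[0.0003,0,0],[0,0,0]],[0.853,[0,0,0],[0,0,0]]]'; python3 r.py rect7.png 0.022
```

```text
time: 19.6
tool_pos: [0.4709, 0.1853, 0.0283]
ee_rot: [3.141, 0.0, 1.702]
wrist_force: [4.8, -1.1, -2.8]
width: 0.0142
finger_force: 5.5
time: 19.8
tool_pos: [0.4708, 0.1855, 0.0283]
ee_rot: [3.141, 0.001, 1.702]
wrist_force: [6.1, -1.5, -3.3]
width: 0.0138
finger_force: 5.5
ferr top 237 [-0.0284  0.067 ] [-0.0139  0.0815] [-0.0211  0.0743] 0.03650762628468942
lug 589 [-0.0009  0.032 ] [0.023  0.0504] [0.011  0.0412] 0.038356209999053405
[0.47084409 0.18542998 0.02827965]
```

View pics/rect7.png

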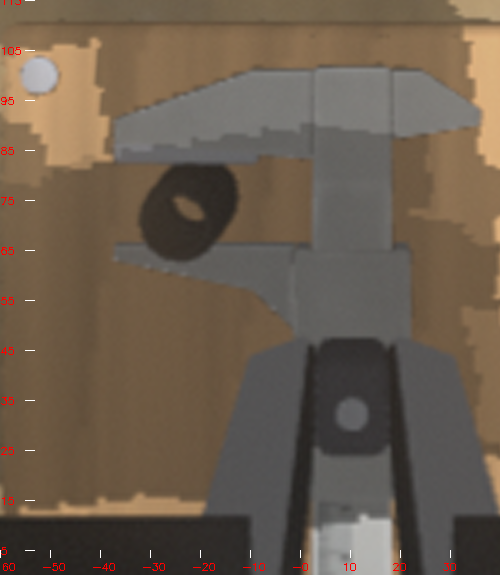

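```bash
python3 -m crank '[[0.853,[0.0003,0,0],[0,0,0]],[0.853,[0,0,0],[0,0,0]],[0.853,[0,0,0],[0,0,0]]]'; python3 -c "
from h import *
print(robot.get_obs()['wrist_force'],robot.get_obs()['tool_pos'])"; python3 -m crank '[[0.853,[0.0003,0,0],[0,0,0]],[0.853,[0,0,0],[0,0,0]],[0.853,[0,0,0],[0,0,0]]]'
```

```text
time: 20.15
tool_pos: [0.4708, 0.1855, 0.0283]
ee_rot: [3.141, 0.001, 1.702]
wrist_force: [5.2, -0.9, -2.8]
width: 0.014
finger_force: 5.5
[ 5.15322335 -0.92777647 -2.80195748] [0.4708463  0.18550936 0.02827314]
time: 20.45
tool_pos: [0.4708, 0.1856, 0.0283]
ee_rot: [3.141, 0.001, 1.702]
wrist_force: [5.8, -2.5, -3.2]
width: 0.0141
finger_force: 5.5
```

```bash
python3 -m crank '[[0.853,[0.0003,0,0],[0,0,0]],[0.853,[0,0,0],[0,0,0]],[0.853,[0,0,0],[0,0,0]]]'; python3 -m crank '[[0.853,[0.0003,0,0],[0,0,0]],[0.853,[0,0,0],[0,0,0]],[0.853,[0,0,0],[0,0,0]]]'
```

```text
time: 20.75
tool_pos: [0.4708, 0.1857, 0.0283]
ee_rot: [3.141, 0.002, 1.702]
wrist_force: [5.8, -1.8, -3.6]
width: 0.0138
finger_force: 5.5
time: 21.05
tool_pos: [0.4708, 0.1858, 0.0283]
ee_rot: [3.141, 0.002, 1.702]
wrist_force: [5.0, -2.6, -3.0]
width: 0.0139
finger_force: 5.4
```

```bash
python3 -m crank '[[0.845,[0,0,0],[0,0,0]],[0.835,[0,0,0],[0,0,0]],[0.8,[0,0,0],[0,0,0]],[0.7,[0,0,0],[0,0,0]],[0.7,[0,0,0],[0,0,0]]]'; python3 -m crank '[[0.7,[0,0,-0.01],[0,0,0]],[0.7,[0,0,-0.03],[0,0,0]],[0.7,[0,0,-0.04],[0,0,0]],[0.7,[0,0,-0.04],[0,0,0]],[0.7,[0,0,0],[0,0,0]],[0.7,[0,0,0],[0,0,0]],[0.7,[0,0,0],[0,0,0]]]'; python3 r.py rect8.png 0.022; python3 - <<'E'
from h import *
im=cv2.imread('pics/rect8.png').max(2)
# brightness profile along calliper y at x=-33 (jaws, no ferrule) and through x=-22
for x in (-35,-34,-8,-22):
    k=int((x+60)/.2); p=im[:,k-2:k+3].mean(1); print(x,[int(v) for v in p[130:290:3]])
s=snap('wrist');W=cloud(s);Z=W[...,2]
from m2 import cal
c=np.array([cal(p) for p in W.reshape(-1,3)]).reshape(*Z.shape,2)
for lo,hi in ((-.036,-.033),(-.011,-.006)):
    q=(abs(Z-.022)<.004)&(c[...,0]>lo)&(c[...,0]<hi)&(c[...,1]>.05)&(c[...,1]<.11); print(np.sort(c[q][:,1]).round(4))
E
```

```text
time: 21.55
tool_pos: [0.4693, 0.1871, 0.0279]
ee_rot: [-3.14, -0.001, 1.702]
wrist_force: [1.0, -0.0, -0.6]
width: 0.0276
finger_force: 0.0
time: 22.25
tool_pos: [0.4694, 0.1867, 0.147]
ee_rot: [-3.139, 0.0, 1.702]
wrist_force: [0.4, 1.4, -1.0]
width: 0.0281
finger_force: 0.0
ferr top 84 [-0.0288  0.0668] [-0.0144  0.0813] [-0.0216  0.0741] 0.036776404449732916
lug 194 [0.0039 0.0318] [0.0175 0.049 ] [0.0107 0.0404] 0.03827872537490093
[0.46916138 0.18660617 0.14646372]
-35 [125, 125, 125, 126, 128, 131, 133, 135, 135, 133, 128, 121, 115, 115, 118, 119, 119, 120, 120, 120, 120, 119, 119, 119, 119, 119, 119, 119, 119, 119, 119, 120, 120, 120, 120, 120, 120, 116, 106, 97, 98, 102, 102, 103, 106, 112, 116, 120, 120, 119, 119, 119, 119, 120]
-34 [125, 126, 126, 126, 129, 131, 133, 135, 133, 126, 116, 109, 108, 113, 119, 121, 121, 121, 120, 120, 120, 119, 120, 120, 120, 120, 120, 120, 121, 121, 121, 122, 122, 121, 121, 120, 120, 117, 107, 97, 98, 102, 102, 104, 107, 112, 117, 120, 120, 120, 120, 120, 120, 120]
-8 [128, 128, 128, 128, 127, 121, 111, 104, 104, 105, 107, 110, 110, 110, 109,
[... 700 characters left out ...]
0574 0.0575 0.0575 0.0576 0.0583 0.0584
 0.0584 0.0585 0.0597 0.0597 0.0599 0.0599 0.0608 0.0608 0.061  0.061
 0.0619 0.062  0.0621 0.0621 0.0631 0.0631 0.0633 0.0633 0.0641 0.0642
 0.0642 0.0645 0.0654 0.0655 0.0655 0.0656 0.0826 0.0829 0.0838 0.0838
 0.0838 0.0838 0.0849 0.085  0.085  0.0851 0.0861 0.0861 0.0862 0.0862
 0.0871 0.0872 0.0872 0.0873 0.0883 0.0883 0.0883 0.0885 0.0893 0.0895
 0.0895 0.0895 0.0904 0.0905 0.0906 0.0906 0.0917 0.0917 0.0917 0.0917
 0.0927 0.0928 0.0929 0.093  0.0938 0.0939 0.0939 0.0939 0.0949 0.0949
 0.095  0.095  0.096  0.0961 0.0961 0.0963 0.0972 0.0972 0.0973 0.0973
 0.0983 0.0984 0.0984 0.0985 0.0994 0.0994 0.0994 0.0994 0.0995 0.1005
 0.1005 0.1005 0.1005]
```

```bash
python3 -c "
from bench import robot
print(robot.close_job())"
```

```text
the job is handed in; nothing more can be done
None
```

The ferrule stands upright on the plate with both jaws touching it lightly, as far as the last depth readings and the push force show. The jaw gap reads about 17.1 mm, and I handed the job in at about 22 s with the gripper clear of everything.

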